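# Rock the locating block out of its nest

## Task

Swing the keeper bar fully aside, off the locating block. Then take the block by its rib and rock it out of its tight nest, one end at a time: tip one end up past its spring plunger while the other end stays down, then rock it back to bring the other end up past its plunger, never pulling it straight out. Lift it level and finish while still holding it in the gripper just clear above the nest, a centimetre or two over its cheeks, without disturbing the other things on the table.

Things in the scene. Friction and masses are not known exactly. Their poses are not given: they have to be found in the camera images.
- nest: Grey metal nest fixed to the table. Origin: centre of its underside; z up, y along its length. Base 84 (x, centred at x=+4) x 170 (y) x 12 mm; the block sits on its top. Two cheeks, 80 mm long, flank the block at x = 16 to 24 mm either side, 32 mm above the table, 1 mm clear of it. At each end a post (y = 62 to 82 mm, 30 mm wide, 30 mm high) carries a spring plunger.
- block: Aluminium block seated in the nest, axes along the nest's: 30 (x) x 100 (y) x 34 mm, 0.26 to 0.46 kg. Origin: centre of its underside, seated 12 mm above the table. Mid-top stands a grip rib 24 mm (x) by 16 mm (y), 34 to 70 mm above the underside. Grip it across the 16 mm (fingers closing along y, 50 N or more), so that tipping the gripper about x rocks the block.
- foot_k (a point): Lower edge, mid-width, of the block's +y end (the keeper's end), 50 mm from its origin. An end is past its plunger when this edge is about 12 mm above the nest's floor (a tip of 0.12 rad with the other end down); the plunger then springs out under it and can carry it. Allow 3 to 5 mm more for play.
- foot_p (a point): Lower edge, mid-width, of the block's -y end, 50 mm from its origin.
- plunger_k (a joint): Steel spring plunger at the nest's +y end, round nose 9 mm diameter centred 19 mm above the table, pressing the block's end face inwards with about 17 N; friction holds each end with about 10 N. Value in m: near 0 with the block seated, 0.0035 when sprung out under the freed end, negative when pushed back.
- plunger_p (a joint): The same at the nest's -y end.
- keeper (a joint): Steel keeper bar on a vertical pivot, stays where left; under 2 N at its knob moves it. 0: straight across the block towards the nest's -x, 2 mm above its top, so the block cannot rise. Grows as the free end swings towards the nest's +y (clockwise from above), away from the rib; stop at 1.8 rad; at 1.5, pointing about along +y, it is fully aside. Starts at 0 to 0.3.
- keeper_knob (a point): Centre of the upright black knob on the keeper's free end, 72 mm from the pivot: 14 mm diameter, 54 to 86 mm above the table (this point: 70 mm). The bar is 12 mm wide, its top 54 mm above the table. Push the knob, or pinch it from above.
- keeper_pivot (a point): The keeper's vertical axis, at the bar's underside, 48 mm above the table; at x = +34, y = +38 mm in the nest's frame, on a post 14 mm in diameter.
- pot: Lidded sample jar, 40 mm diameter, 50 mm tall, upright; origin at the centre of its underside.
- spare: Plain flat aluminium bar lying loose on the table beside the nest, 30 x 80 x 20 mm, no rib; origin at the centre of its underside. Not to be used.
- mouse: Black computer mouse, about 85 x 60 x 32 mm; origin under its rounded rear part.
- mug: White mug, 80 mm diameter, 90 mm tall; origin at the centre of its underside.
- driver: Screwdriver lying on the table, 180 mm long; origin at the middle of its length, on the underside.
- tray: White divided tray of core samples, 160 x 220 x 40 mm (samples stand to 54 mm); origin at the centre of its underside.
Not all that is in view belongs to the job. Of the things like the block, leave any that is purple; of the rest the larger one is meant.

How it is judged (in metres and radians):
On the way, in this order (a step that is already met when the one before it is completed fails the run):
1. the keeper bar is swung aside, clear of the block (value of joint keeper above 1.1 rad), for 0.2 s.
2. one end of the block is tipped up past its plunger while the other end is still down (((value of joint plunger_k above 0.0025 m and z of foot_k in the frame of nest above 0.021 m and z of foot_p in the frame of nest below 0.0175 m) or (value of joint plunger_p above 0.0025 m and z of foot_p in the frame of nest above 0.021 m and z of foot_k in the frame of nest below 0.0175 m))), for 0.1 s.
3. rocked back: both ends are past their plungers, the block about level and still low in the nest (value of joint each of plunger_k, plunger_p above 0.0025 m and angle between block's own z axis and vertical below 0.09 rad and z of each of foot_k, foot_p in the frame of nest above 0.021 m and z of block in the frame of nest below 0.04 m), for 0.05 s.
At the end, for the whole second after the job is handed in: The block is held still in the fingers, level within 0.12 rad, over the nest (within 25 mm sideways), its underside 3 to 40 mm above the tops of the cheeks, touching no part of the nest; the keeper is still aside (over 1.1 rad) (z of block in the frame of nest between 0.035 and 0.072 m and horizontal distance between block and nest below 0.025 m and angle between block's own z axis and vertical below 0.12 rad and linear speed of block below 0.02 m/s and contact force between the fingers and block above 2 N and contact force between block and nest below 0.2 N and value of joint keeper above 1.1 rad); the arm keeps its last pose, push and grip.
It fails at once if another thing on the table is pushed more than 25 mm away (distance of any of pot, spare, mouse, mug, driver, tray from where it was at the start of the episode above 0.025 m).
It also fails if it takes over 48 s, if anything falls off the work surface, if the arm or the gripper's body presses on something with over 40 N, if the wrist force passes 120 N, or if a joint passes its speed limit or range.

## Robot

A 6-joint arm with a two-finger parallel gripper is mounted at the origin on the work surface. World frame = base frame: x ahead of the robot, y to its left, z up, the work surface at z = 0. Lengths are in mm, angles in rad, forces in N, time in s.
With the tool pointing down it reaches from about 275 to 825 mm from the base axis. Payload 4.9 kg.
Tool frame: the origin (TCP) lies between the finger pads; the fingertips stand 25 mm ahead of it and the grasp point (between the pads) lies 6 mm ahead of it; z points along the fingers, y is the direction in which the jaws open and shut (so a half turn about z gives the same grasp; the last joint's range is limited). The gripper opens to 85 mm and grips with 20 to 120 N. Pads are 22 mm wide; open, the fingers measure 114 mm over their backs; the gripper's body (76 mm by 85 mm) begins 54 mm behind the grasp point. The pads swing forward as they close: fully open they stand 13 mm farther back than shut.
Start: joints at [1.056, 0.326, -0.193, 1.052, 0, 1.437], TCP at [204.411, 510.622, 256.281] pointing down, gripper open.
Joint ranges: [-2.65, 2.65], [-0.97, 1.79], [-1.3, 1.35], [-1.93, 2.1], [-1.47, 1.37], [-3.14, 3.14]. Speed limits (rad/s): [2.57, 2.57, 3.14, 3.14, 3.14, 3.14].

## Interface

Orientations are given as a unit quaternion [x, y, z, w].
In Python, from plant import robot, snapshot, camera_info, order gives the robot as it stands. The module is installed in compiled form; this text tells all that it offers.
- The arm moves only by the tool play_rows, never from a script. Its argument "steps" is a list of rows, each a list of 3 entries, a list of its own where there are three numbers: the shift along the tool's x, y, z in cm, then the turn about the tool's z in degrees, then the opening, from 0 (shut) to 1 (fully open). In form: [[[x, y, z], yaw, grip], ...]. A call has 1 to 20 rows; each row shifts and turns the commanded pose from where the row before left it, along the tool's axes as they then stand; what a row does not reach is not made up. A row lasts 1/12 s, in which the tool goes at most 41.7 mm and 7.16 degrees, less where a joint would pass 70% of its speed; a pose out of reach is approached as far as the arm can. A call with a gripper value outside its range is refused whole. The fingers move at their own pace and stop on an object; the grip force is fixed at half the most. Time passes only in rows, so rows that do not move let the fingers close. It gives the time, the measured TCP pose, the force and the opening at its end, in the units of the state.
- robot.state(): the state, without advancing time (a new reading comes with each control period).
- snapshot(name): name is "side" or "top"; returns the picture (480x640x3 uint8, red, green, blue); there is no depth.
- camera_info(name): a dict with "fx", "fy", "cx", "cy" (pixels), "cam_to_world" (4x4, takes a point from camera to world coordinates). Camera axes: x right, y up, looking along -z (the intrinsics and any distortion apply to the point x, -y, -z); pixel columns grow to the right and rows downward; lengths in mm; the calibration is good to about 2 mm. A picture is of the moment at which its call begins. camera_info takes no time and is no camera call.
- order.job_done(): hands the job in, once; it reports no verdict.
The state is a dict: "time_s": time; "q": joint angles; "joint_vel": joint speeds; "joint_efforts": joint torques, N m; "tool_pos": TCP position; "tcp_rot": TCP orientation; "wrist_force": force on the tool from outside, world axes, zero at the start; "moment": the same for the moment, N m; "finger_gap": finger opening in mm.
Only numpy, scipy, OpenCV 4.12 (cv2) and the standard library are available. Lean on these libraries where they do the work, as an engineer would, in place of code of your own. Each camera call takes 0.05 s, during which the arm holds its last target.

## Working session

There is one attempt and no reset: what is moved stays moved. The work goes in short steps, Python scripts to look and compute and a tool call to move; the robot and the scene stay as the last step left them, time stands still between calls to the robot, and variables do not carry over. Pictures are saved under pics/ and viewed, and the job is handed in when it is done.

Besides the shell and the picture viewer there is one more tool, called after "Call:" as name(argument=value, ...) on one line, values as JSON. play_rows: Moves the arm, as the interface text tells. Its arguments: {"type":"object","properties":{"steps":{"type":"array"}},"required":["steps"]}

```bash
mkdir -p pics; ls; python3 - <<'E'
from plant import robot, snapshot, camera_info
import cv2
for n in("top","side"):
    im=snapshot(n); cv2.imwrite(f"pics/{n}0.png",im[:,:,::-1]); print(n,camera_info(n))
print(robot.state())
E
```

```text
pics
top {'fx': 488.5429007575788, 'fy': 488.5429007575788, 'cx': 321.78650106496, 'cy': 240.14381803985498, 'cam_to_world': array([[-4.87630601e-03,  9.85448072e-01, -1.69906793e-01,
         3.14483804e+02],
       [-9.99975357e-01, -3.94722186e-03,  5.80555760e-03,
         6.31152285e+01],
       [ 5.05041574e-03,  1.69930916e-01,  9.85443036e-01,
         1.27425251e+03],
       [ 0.00000000e+00,  0.00000000e+00,  0.00000000e+00,
         1.00000000e+00]])}
side {'fx': 437.23522687640036, 'fy': 437.23522687640036, 'cx': 329.3658257509569, 'cy': 239.95535082099363, 'cam_to_world': array([[ 9.87232497e-01,  1.20788132e-01, -1.03837484e-01,
         3.90001763e+02],
       [-1.58756639e-01,  6.93043595e-01, -7.03197628e-01,
        -7.78714454e+02],
       [-1.29740243e-02,  7.10704441e-01,  7.03371077e-01,
         9.34273260e+02],
       [ 0.00000000e+00,  0.00000000e+00,  0.00000000e+00,
         1.00000000e+00]])}
{'time_s': 0.1, 'q': array([ 1.05581788e+00,  3.26862941e-01, -1.93481685e-01,  1.05200112e+00,
       -7.52056426e-06,  1.43659169e+00]), 'joint_vel': array([-0.00121981, -0.00198739,  0.00141505, -0.00019553, -0.00069863,
        0.00018696]), 'joint_efforts': array([ 5.96286409e-04, -4.44237614e+01,  2.63038337e+01,  7.89299986e-03,
       -8.56600559e-05,  2.61668532e-06]), 'tool_pos': array([204.15583952, 510.18721239, 255.58465831]), 'tcp_rot': array([ 1.89238764e-01,  9.81930797e-01, -7.35454208e-04, -2.43507728e-04]), 'wrist_force': array([-0.14715069,  0.03925807,  0.16527464]), 'moment': array([ 0.04278623, -0.0169973 , -0.02330153]), 'finger_gap': 85.19065905487416}
```

View pics/top0.png

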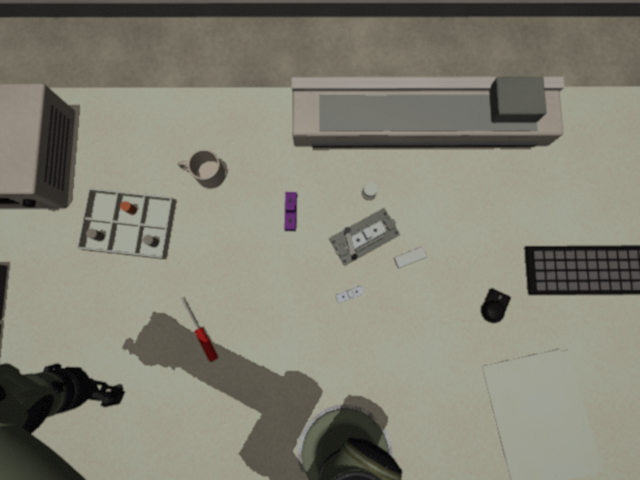

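View pics/side0.png

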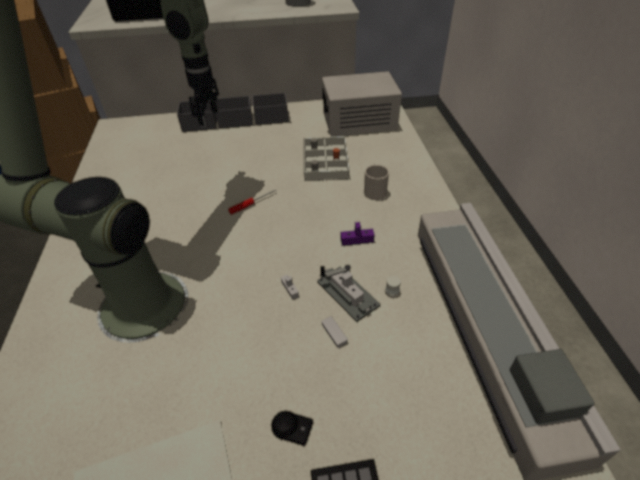

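The top view shows the nest and block at about (364,236), a small decoy at (349,294), the purple one at (290,211), the jar at (370,190) and the spare at (410,257). I'll zoom in next.

```bash
python3 - <<'E'
import cv2
a=cv2.imread("pics/top0.png")[175:315,310:450]; cv2.imwrite("pics/topz.png",cv2.resize(a,(800,600)[::-1] if 0 else (600,600),interpolation=cv2.INTER_CUBIC))
a=cv2.imread("pics/side0.png")[245:355,270:420]; cv2.imwrite("pics/sidez.png",cv2.resize(a,(750,550),interpolation=cv2.INTER_CUBIC))
E
```

```text
(no output)
```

View pics/topz.png

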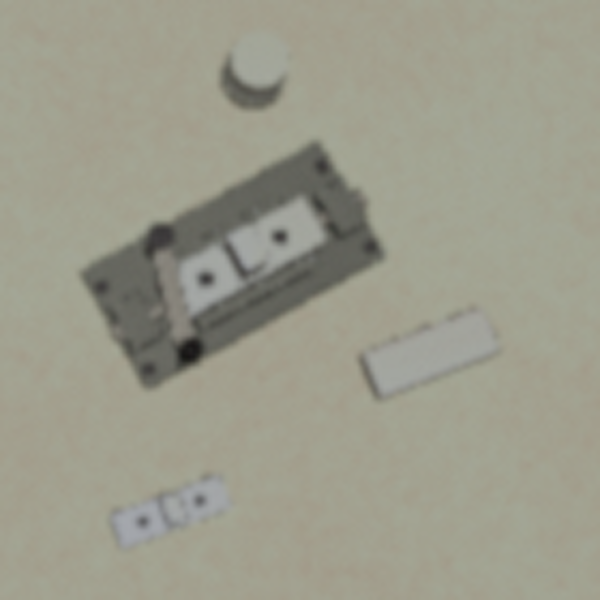

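View pics/sidez.png

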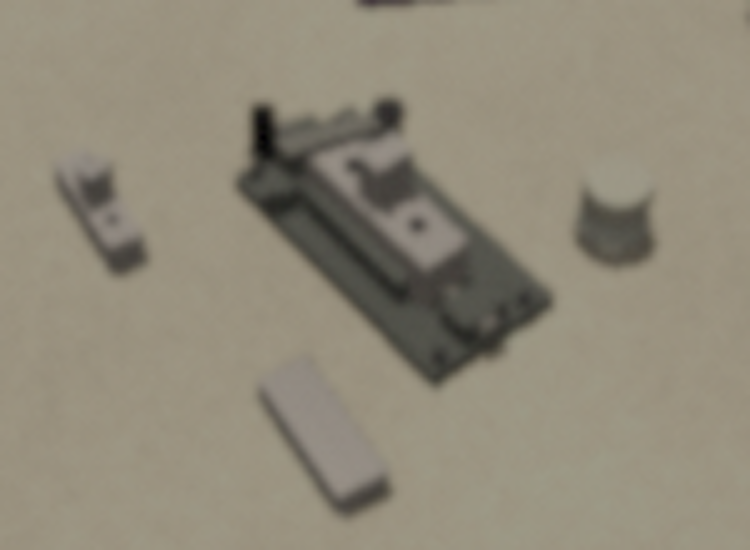

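```bash
cat > h.py <<'E'
import numpy as np
from plant import camera_info
from scipy.optimize import least_squares
def proj(n,P):
    c=camera_info(n);M=np.linalg.inv(c["cam_to_world"]);p=M[:3,:3]@np.asarray(P,float)+M[:3,3]
    return np.array([c["cx"]+c["fx"]*p[0]/-p[2],c["cy"]+c["fy"]*p[1]/p[2]])
def unproj(n,uv,z):
    c=camera_info(n);d=c["cam_to_world"][:3,:3]@np.array([(uv[0]-c["cx"])/c["fx"],-(uv[1]-c["cy"])/c["fy"],-1]);o=c["cam_to_world"][:3,3]
    return o+d*(z-o[2])/d[2]
tz=lambda u,v:(310+(u+.5)/600*140-.5,175+(v+.5)/600*140-.5)
sz=lambda u,v:(270+(u+.5)/5-.5,245+(v+.5)/5-.5)
def W(p,l):
    c,s=np.cos(p[2]),np.sin(p[2]);return [p[0]+c*l[0]-s*l[1],p[1]+s*l[0]+c*l[1],l[2]]
E
python3 - <<'E'
from h import *
# +y=left ; +x=up
T=[((46,85,12),tz(82,275)),((46,-85,12),tz(318,143)),((-38,-85,12),tz(384,255)),((-38,85,12),tz(148,388)),
   ((0,0,82),tz(250,246))]
S=[((-38,85,12),sz(240,185)),((-38,-85,12),sz(435,382)),((46,-85,12),sz(551,298))]
def res(p,t=1,s=1):
    r=[]
    if t: r+=[proj("top",W(p,l))-u for l,u in T]
    if s: r+=[proj("side",W(p,l))-u for l,u in S]
    return np.concatenate(r)
for t,s in((1,0),(0,1),(1,1)):
    f=least_squares(res,[*unproj("top",(364,236),12)[:2],.4],args=(t,s));print(f.x,np.round(f.fun,1))
p=f.x
k=unproj("top",tz(188,352),86);pv=unproj("top",tz(160,238),54);print("knob",k,"pivot",pv,"pivot pred",W(p,(34,38,48)))
for l in((15,50,46),(15,-50,46),(-15,-50,46),(-15,50,46),(0,8,82),(0,-8,82)):
    u=proj("top",W(p,l));print(l,(u-[310,175])*600/140)
for a in(0,.1,.2,.3):
    b=p[2]; l=(34-72*np.cos(a),38+72*np.sin(a),86); u=proj("top",W(p,l));w=proj("side",W(p,l));print(a,W(p,l),(u-[310,175])*600/140,(w-[270,245])*5)
E
```

```text
[ 5.38705371e+02 -5.77544432e+01  5.10291621e-01] [-0.6 -0.6  0.  -0.8  0.9  0.1  0.   0.7 -0.4  0.5]
[ 5.39817842e+02 -6.35290188e+01  5.00824325e-01] [-1.3 -0.9 -0.1  0.3  1.3  0.4]
[ 5.3918926e+02 -5.9419596e+01  5.0761766e-01] [ 0.1 -0.9  0.7 -1.   1.6  0.   0.6  0.5  0.3  0.4 -1.8 -1.9 -0.4 -1.1
  0.8 -1. ]
knob [477.6841194  -21.48673923  86.        ] pivot [550.42127879  -8.22285083  54.        ] pivot pred [np.float64(550.4303574130089), np.float64(-9.683917238181024), 48]
(15, 50, 46) [158.47325679 275.88602616]
(15, -50, 46) [303.02060829 195.46997646]
(-15, -50, 46) [328.51348248 238.30561711]
(-15, 50, 46) [183.63768185 319.3066212 ]
(0, 8, 82) [237.68271591 252.50614391]
(0, -8, 82) [261.50610448 239.22858312]
0 [np.float64(487.5091949644227), np.float64(-44.68287888161597), 86] [226.50810347 333.21109441] [278.79304673 135.15210578]
0.1 [np.float64(484.32947277257495), np.float64(-38.22639522717219), 86] [215.35864972 338.74695162] [270.78385609 126.61925257]
0.2 [np.float64(481.81020877000697), np.float64(-31.484724567551247), 86] [203.68107045 343.1484481 ] [264.01452347 117.5798614 ]
0.3 [np.float64(479.9765746098745), np.float64(-24.52522744748402), 86] [191.59478316 346.36902045] [258.54206954 108.13555746]
```

```bash
cat >> h.py <<'E'
from scipy.spatial.transform import Rotation as R
from plant import robot
NEST=(538.9,-58.5,.508)
def delta(target,n,st=None,pos=None):
    s=robot.state();M=R.from_quat(s["tcp_rot"]).as_matrix()
    d=M.T@(np.array(target)-s["tool_pos"]);return d/10, d/10/n
def rep():
    s=robot.state();print(round(s["time_s"],2),s["tool_pos"].round(1),"head y",R.from_quat(s["tcp_rot"]).as_matrix()[:,1].round(3),"F",s["wrist_force"].round(1),"gap",s["finger_gap"].round(1),"q",s["q"].round(2))
E
python3 - <<'E'
from h import *
print(delta((479,-23,180),20))
for n,uv,z in(("pot",(370,190),50),("spare",(410,257),20),("mouse",(495,305),20),("purple",(290,211),50)):
    w=unproj("top",uv,z);c,s=np.cos(.508),np.sin(.508);d=w[:2]-np.array(NEST[:2]);print(n,w,"nest",c*d[0]+s*d[1],-s*d[0]+c*d[1])
M=R.from_quat(robot.state()["tcp_rot"]).as_matrix();y=M[:,1]
prev=None
for a in np.arange(.3,1.75,.1):
    P=np.array(W(NEST,(34-72*np.cos(a),38+72*np.sin(a),84)))+13*y*1
    if prev is not None: print(round(a,2),P.round(1),(M.T@(P-prev)/10).round(2))
    prev=P
E
```

```text
(array([-45.33273909, -39.27395962,   7.60975879]), array([-2.26663695, -1.96369798,  0.38048794]))
pot [656.85776523 -69.61817189  50.        ] nest 97.65373330972925 -67.09244737528478
spare [ 485.48234599 -172.72893479   20.        ] nest -102.23649559192626 -73.8200126774284
mouse [ 361.04767963 -385.40901393   20.        ] nest -314.41157964152944 -199.1138112657515
purple [601.85242839 137.1766982   50.        ] nest 150.18590953860217 140.34447275542672
0.4 [483.4  -4.5  84. ] [ 0.37  0.62 -0.  ]
0.5 [483.    2.7  84. ] [ 0.31  0.65 -0.  ]
0.6 [483.3   9.9  84. ] [ 0.24  0.68 -0.  ]
0.7 [484.3  17.   84. ] [ 0.17  0.7  -0.  ]
0.8 [486.  24.  84.] [ 0.1   0.71 -0.  ]
0.9 [488.4  30.8  84. ] [ 0.03  0.72 -0.  ]
1.0 [491.5  37.3  84. ] [-0.04  0.72 -0.  ]
1.1 [495.2  43.5  84. ] [-0.12  0.71 -0.  ]
1.2 [499.5  49.3  84. ] [-0.19  0.7  -0.  ]
1.3 [504.4  54.6  84. ] [-0.25  0.67 -0.  ]
1.4 [509.7  59.3  84. ] [-0.32  0.64 -0.  ]
1.5 [515.6  63.6  84. ] [-0.38  0.61 -0.  ]
1.6 [521.8  67.2  84. ] [-0.44  0.57 -0.  ]
1.7 [528.3  70.2  84. ] [-0.5   0.52 -0.  ]
```

Call:
play_rows(steps=[[[-2.27,-1.96,0.38],0,0.47],[[-2.27,-1.96,0.38],0,0.47],[[-2.27,-1.96,0.38],0,0.47],[[-2.27,-1.96,0.38],0,0.47],[[-2.27,-1.96,0.38],0,0.47],[[-2.27,-1.96,0.38],0,0.47],[[-2.27,-1.96,0.38],0,0.47],[[-2.27,-1.96,0.38],0,0.47],[[-2.27,-1.96,0.38],0,0.47],[[-2.27,-1.96,0.38],0,0.47],[[-2.27,-1.96,0.38],0,0.47],[[-2.27,-1.96,0.38],0,0.47],[[-2.27,-1.96,0.38],0,0.47],[[-2.27,-1.96,0.38],0,0.47],[[-2.27,-1.96,0.38],0,0.47],[[-2.27,-1.96,0.38],0,0.47],[[-2.27,-1.96,0.38],0,0.47],[[-2.27,-1.96,0.38],0,0.47],[[-2.27,-1.96,0.38],0,0.47],[[-2.2,-1.96,0.38],0,0.47]])

```text
time_s: 1.77
tool_pos: [479.8, -23.3, 179.8]
tcp_rot: [0.189, 0.982, 0.0, -0.0]
wrist_force: [0.5, 1.0, 0.5]
finger_gap: 40.3
```

```bash
python3 - <<'E'
from h import *
from plant import snapshot
import cv2
rep();print(delta((479,-23,84),5))
for n,(r0,c0) in(("top",(175,300)),("side",(215,250))):
    im=snapshot(n)[r0:r0+150,c0:c0+200,::-1]; cv2.imwrite(f"pics/{n}1.png",cv2.resize(im,(800,600),interpolation=cv2.INTER_CUBIC))
E
```

```text
Traceback (most recent call last):
  File "h.py", line 21, in rep
    s=robot.state();print(round(s["time_s"],2),s["tool_pos"].round(1),"head y",R.from_quat(s["tcp_rot"]).as_matrix()[:,1].round(3),"F",s["wrist_force"].round(1),"gap",s["finger_gap"].round(1),"q",s["q"].round(2))
                                                                                                                                                                       ^^^^^^^^^^^^^^^^^^^^^
AttributeError: 'float' object has no attribute 'round'
```

```bash
sed -i 's/s\["finger_gap"\].round(1)/round(s["finger_gap"],1)/' h.py; cat >> h.py <<'E'
def pics(k,t=(175,300),sd=(215,250)):
    from plant import snapshot; import cv2
    for n,(r0,c0) in(("top",t),("side",sd)):
        im=snapshot(n)[r0:r0+150,c0:c0+200,::-1]; cv2.imwrite(f"pics/{n}{k}.png",cv2.resize(im,(800,600),interpolation=cv2.INTER_CUBIC))
E
python3 - <<'E'
from h import *
rep();print(delta((479,-23,84),5))
pics(1)
E
```

```text
1.77 [479.8 -23.3 179.8] head y [ 0.372  0.928 -0.   ] F [0.5 1.  0.5] gap 40.3 q [-0.2   0.27 -0.48  0.82  0.    0.18]
(array([ 7.90965723e-02, -5.23174657e-03,  9.58263041e+00]), array([ 1.58193145e-02, -1.04634931e-03,  1.91652608e+00]))
```

View pics/top1.png

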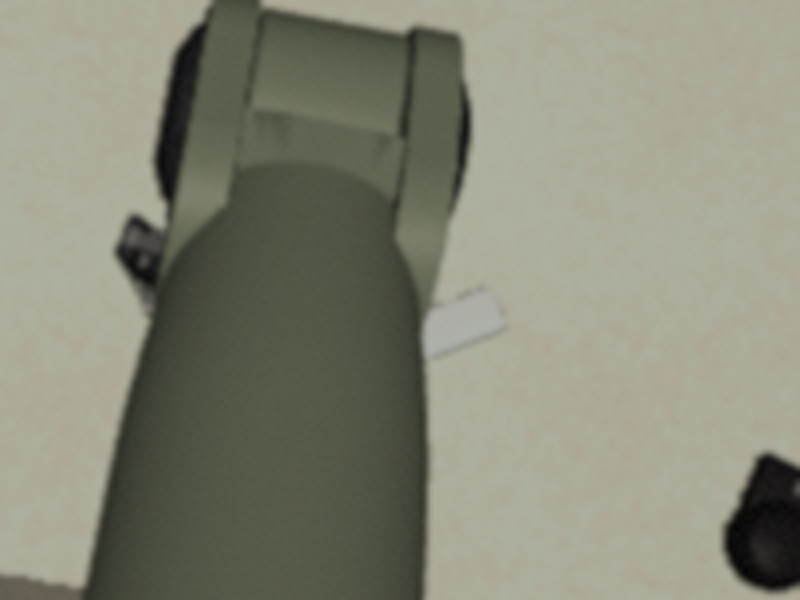

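View pics/side1.png

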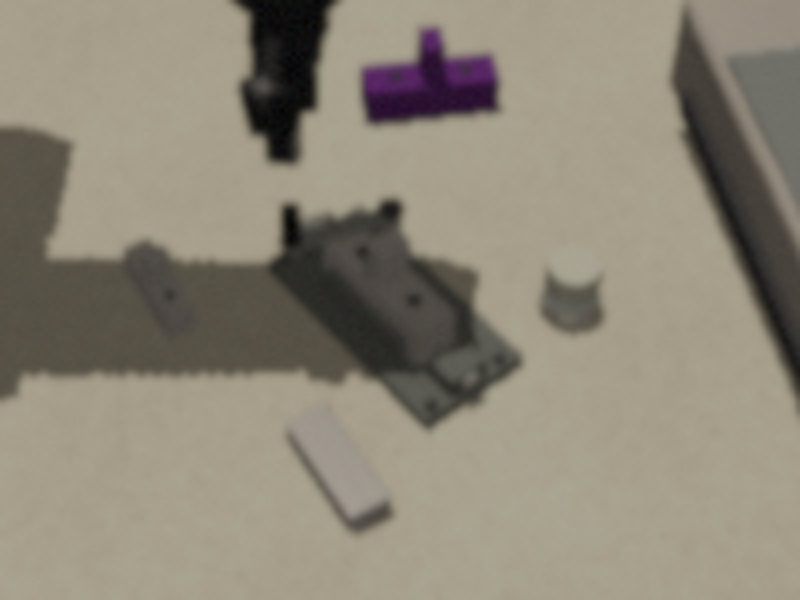

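```bash
python3 - <<'E'
from h import *
for d in(-25,25): 
  for z in (155,160,165): 
    P=np.array([479.8,-23.3,z])+d*np.array([.372,.928,0]);print(d,z,(proj("side",P)-[250,215])*4)
for n in ((478,-21.5,86),(480,-24.5,86),(480,-24.5,54)):print(n,(proj("side",n)-[250,215])*4)
E
```

```text
-25 155 [273.93745398 159.65541723]
-25 160 [273.68786114 154.0324705 ]
-25 165 [273.43661884 148.37236423]
25 155 [292.68729198 103.37852341]
25 160 [292.50533843  97.75232011]
25 165 [292.32222025  92.09010508]
(478, -21.5, 86) [283.14919309 203.4736704 ]
(480, -24.5, 86) [286.86362846 206.47528849]
(480, -24.5, 54) [288.08451128 238.72648732]
```

Call:
play_rows(steps=[[[0.1,0,2],0,0.47],[[0,0,2],0,0.47],[[0,0,1.5],0,0.47],[[0,0,1.5],0,0.47],[[0,0,0.6],0,0.47]])

```text
time_s: 2.28
tool_pos: [476.7, -20.5, 102.4]
tcp_rot: [0.189, 0.982, 0.0, -0.002]
wrist_force: [-0.6, 0.2, -0.1]
finger_gap: 40.2
```

```bash
python3 - <<'E'
from h import *
rep();pics(2)
E
```

```text
2.28 [476.7 -20.5 102.4] head y [ 0.371  0.929 -0.   ] F [-0.6  0.2 -0.1] gap 40.2 q [-0.2   0.37 -0.58  0.62  0.    0.18]
```

View pics/side2.png

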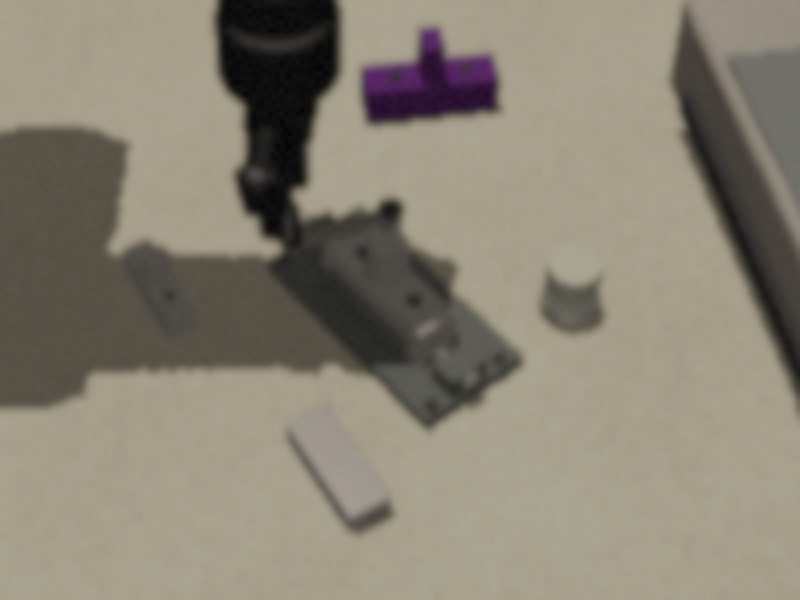

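Call:
play_rows(steps=[[[0,0,0.9],0,0.47],[[0,0,0.9],0,0.47],[[0,0,0],0,0.47]])

```text
time_s: 2.63
tool_pos: [478.0, -21.2, 85.2]
tcp_rot: [0.189, 0.982, 0.0, -0.001]
wrist_force: [0.3, 0.3, 0.1]
finger_gap: 40.1
```

```bash
python3 - <<'E'
from h import *
rep()
E
```

```text
2.63 [478.  -21.2  85.2] head y [ 0.372  0.928 -0.   ] F [0.3 0.3 0.1] gap 40.1 q [-0.2   0.39 -0.6   0.58  0.    0.18]
```

Call:
play_rows(steps=[[[-0.15,0.5,0],0,0.47],[[-0.15,0.55,0],0,0.47],[[0.37,0.62,0],0,0.47],[[0.31,0.65,0],0,0.47],[[0.24,0.68,0],0,0.47],[[0.17,0.7,0],0,0.47],[[0.1,0.71,0],0,0.47],[[0.03,0.72,0],0,0.47],[[-0.04,0.72,0],0,0.47],[[-0.12,0.71,0],0,0.47],[[-0.19,0.7,0],0,0.47],[[-0.25,0.67,0],0,0.47],[[-0.32,0.64,0],0,0.47],[[-0.38,0.61,0],0,0.47],[[-0.44,0.57,0],0,0.47],[[0,0,0],0,0.47]])

```text
time_s: 3.97
tool_pos: [524.4, 66.7, 86.5]
tcp_rot: [0.189, 0.982, 0.0, 0.001]
wrist_force: [0.9, -0.1, 0.5]
finger_gap: 40.1
```

```bash
python3 - <<'E'
from h import *
rep();pics(3)
E
```

```text
3.97 [524.4  66.7  86.5] head y [0.371 0.929 0.001] F [ 0.9 -0.1  0.5] gap 40.1 q [-0.01  0.46 -0.47  0.63  0.    0.37]
```

View pics/side3.png

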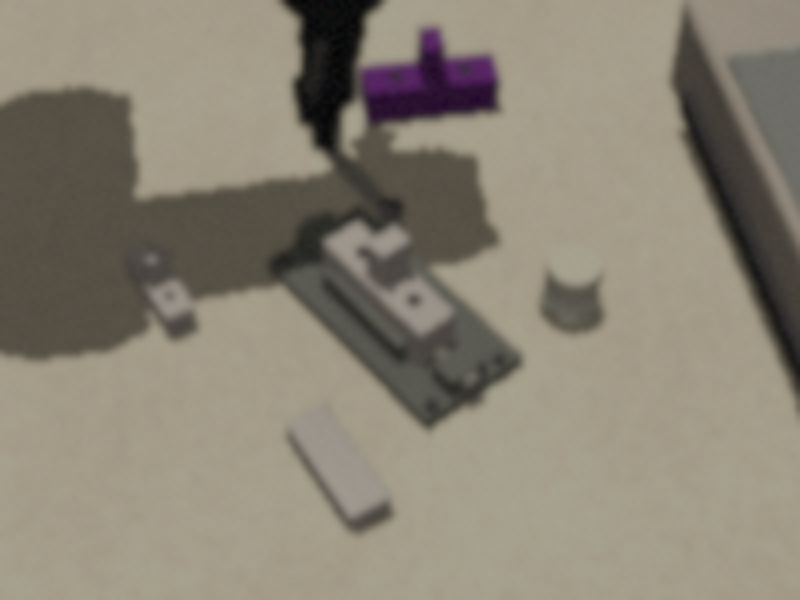

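View pics/top3.png

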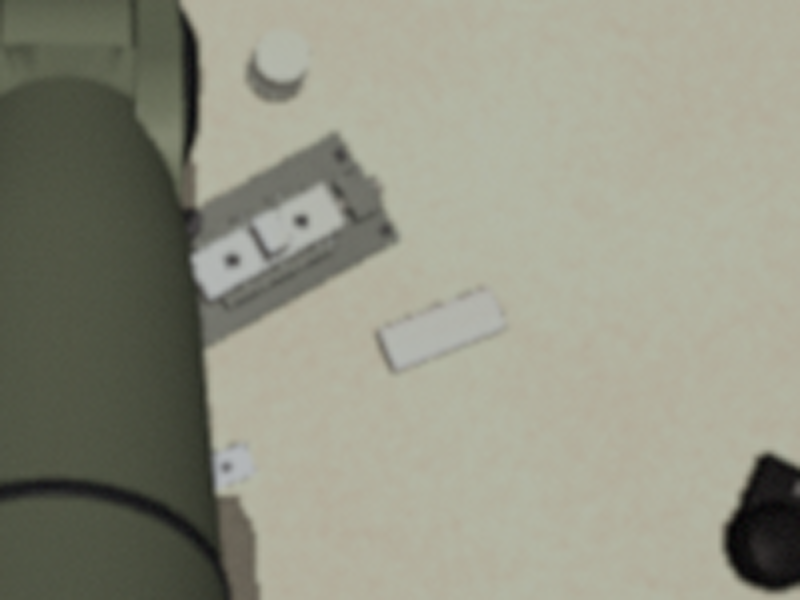

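```bash
python3 - <<'E'
from h import *
z4=lambda P:((proj("top",P)-[300,175]+.5)*4-.5).round(1)
for l in((15,-50,46),(-15,-50,46),(-15,50,46),(46,-85,12),(-38,-85,12),(0,0,82),(-12,8,46)):print(l,z4(W(NEST,l)))
z5=lambda P:((proj("side",P)-[250,215]+.5)*4-.5).round(1)
for l in((15,-50,46),(-15,-50,46),(-15,50,46),(15,50,46),(46,-85,12),(-38,-85,12),(-38,85,12),(12,-8,82),(-12,-8,82),(-12,8,82),(12,8,82)):print("side",l,z5(W(NEST,l)))
import cv2
a=cv2.imread("pics/top3.png")[120:360,180:420];b=cv2.imread("pics/side3.png")[180:440,270:530]
cv2.imwrite("pics/z3.png",np.hstack([cv2.resize(a,(400,400)),cv2.resize(b,(400,400))]))
E
```

```text
(15, -50, 46) [322.9 184.4]
(-15, -50, 46) [346.7 224.3]
(-15, 50, 46) [211.5 300. ]
(46, -85, 12) [338.2 129.9]
(-38, -85, 12) [403.3 238.5]
(0, 0, 82) [273.  231.4]
(-12, 8, 46) [266.1 264. ]
side (15, -50, 46) [454.1 311. ]
side (-15, -50, 46) [418.6 334.3]
side (-15, 50, 46) [321.1 241.2]
side (15, 50, 46) [356. 220.]
side (46, -85, 12) [523.1 353. ]
side (-38, -85, 12) [425.5 420.1]
side (-38, 85, 12) [263.9 259.4]
side (12, -8, 82) [409.5 237.9]
side (-12, -8, 82) [380.7 255.9]
side (-12, 8, 82) [364.8 241. ]
side (12, 8, 82) [393.5 223.3]
```

View pics/z3.png

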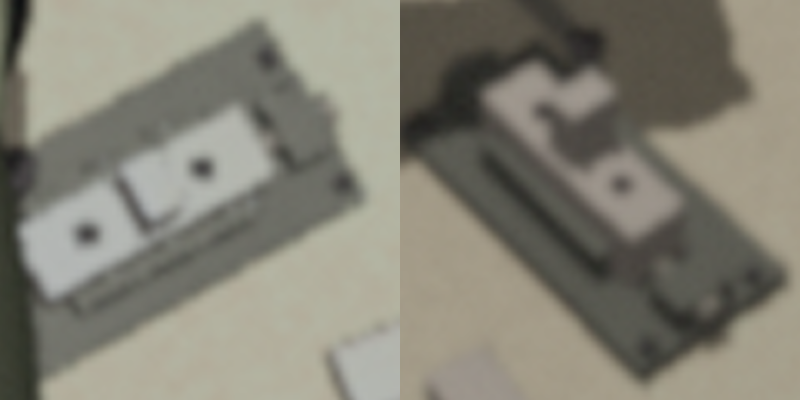

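Call:
play_rows(steps=[[[0,0,-1.5],0,0.47],[[0,0,-2.5],0,0.47],[[0,0,-2.5],0,0.47],[[0,0,0],-6.4,0.47],[[0,0,0],-6.4,0.47],[[0,0,0],-6.4,0.47],[[0,0,0],-6.4,0.47],[[0,0,0],-6.4,0.47],[[0,0,0],-6.4,0.47],[[0,0,0],-6.4,0.47],[[0,0,0],-6.1,0.47],[[0,0,0],0,0.47],[[0,0,0],0,0.47]])

```text
time_s: 5.15
tool_pos: [522.3, 65.9, 151.3]
tcp_rot: [-0.25, 0.968, 0.0, -0.0]
wrist_force: [0.4, -0.8, -0.0]
finger_gap: 40.2
```

```bash
python3 - <<'E'
from h import *
rep();pics(4);s=robot.state();y=R.from_quat(s["tcp_rot"]).as_matrix()[:,1];print("heading",np.arctan2(y[1],y[0])-np.pi/2)
print(delta((538.9,-58.5,130),6))
E
```

```text
5.15 [522.3  65.9 151.3] head y [-0.483  0.875  0.   ] F [ 0.4 -0.8 -0. ] gap 40.2 q [-0.01  0.38 -0.41  0.79  0.   -0.52]
heading 0.5052149496575646
(array([  4.57743871, -11.68769438,   2.12978723]), array([ 0.76290645, -1.94794906,  0.35496454]))
```

View pics/side4.png

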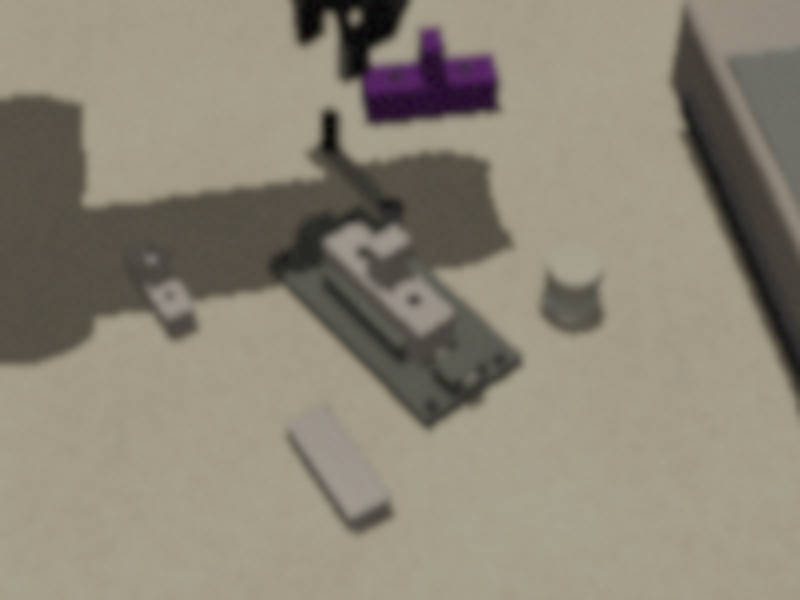

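View pics/top4.png

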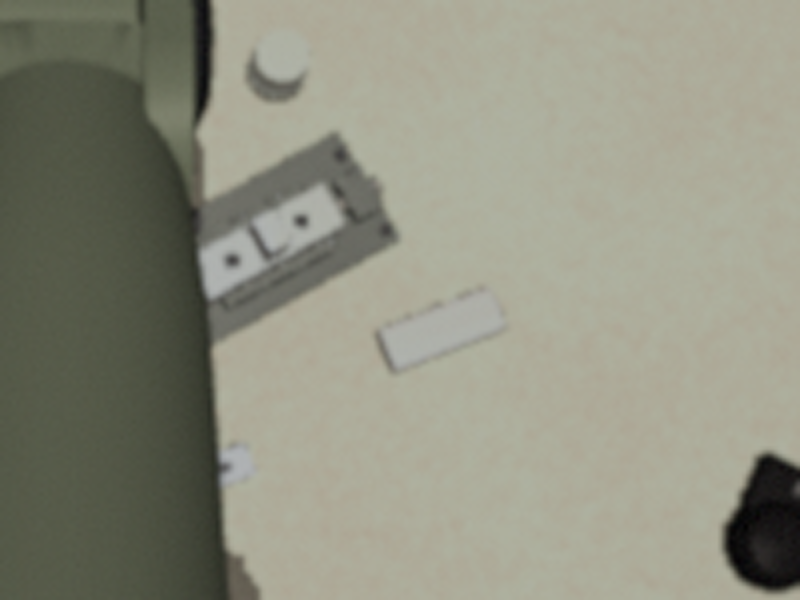

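Call:
play_rows(steps=[[[0.76,-1.95,0.3],0,0.47],[[0.76,-1.95,0.3],0,0.47],[[0.76,-1.95,0.3],0,0.47],[[0.76,-1.95,0.3],0,0.47],[[0.76,-1.95,0.3],0,0.47],[[0.78,-1.94,0.3],0,0.47],[[0,0,0],0,0.47],[[0,0,0],0,0.47]])

```text
time_s: 5.92
tool_pos: [539.2, -59.1, 133.1]
tcp_rot: [-0.249, 0.968, 0.0, -0.0]
wrist_force: [-0.5, 0.3, 0.3]
finger_gap: 40.0
```

```bash
python3 - <<'E'
from h import *
rep();pics(5);s=robot.state()
print(delta((538.9,-58.5,90),6))
P=s["tool_pos"];y=R.from_quat(s["tcp_rot"]).as_matrix()[:,1]
for d in(-30,-20,20):
  for t in(15,20,25):
    Q=P+d*y-[0,0,t];print(d,t,((proj("side",Q)-[250,215]+.5)*4-.5).round(0))
E
```

```text
5.92 [539.2 -59.1 133.1] head y [-0.483  0.875  0.001] F [-0.5  0.3  0.3] gap 40.0 q [-0.25  0.43 -0.38  0.76  0.   -0.75]
(array([ 0.03994946, -0.05590475,  4.32573249]), array([ 0.00665824, -0.00931746,  0.72095541]))
-30 15 [419. 229.]
-30 20 [419. 234.]
-30 25 [419. 240.]
-20 15 [409. 219.]
-20 20 [408. 225.]
-20 25 [408. 230.]
20 15 [368. 182.]
20 20 [368. 188.]
20 25 [368. 193.]
```

View pics/side5.png

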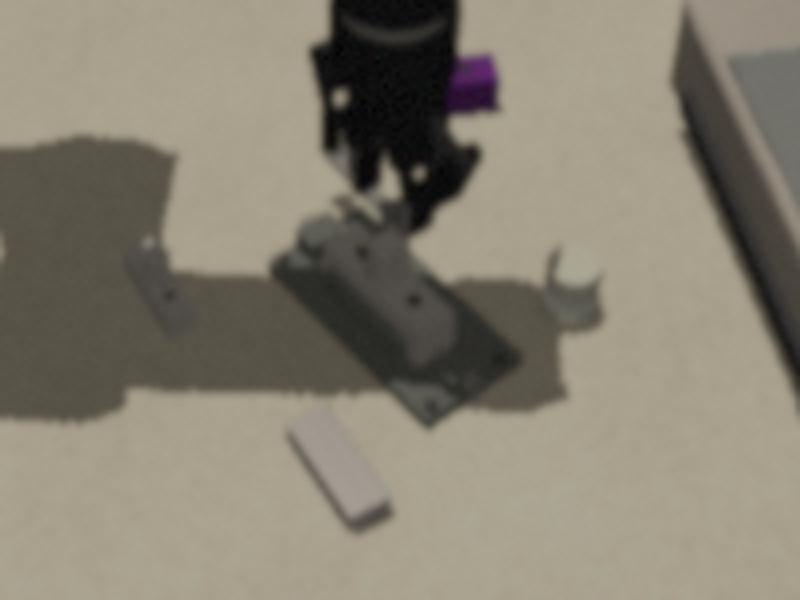

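Call:
play_rows(steps=[[[0,0,1],0,0.47],[[0,0,1],0,0.47],[[0,0,1],0,0.47],[[0,0,0.8],0,0.47],[[0,0,0.3],0,0.47],[[0,0,0],0,0.47],[[0,-0.4,0],0,0.47],[[0,-0.3,0],0,0.47],[[0,-0.2,0],0,0.47],[[0,0,0],0,0.47],[[0,0,0],0,0.47]])

```text
time_s: 6.93
tool_pos: [544.0, -66.5, 92.6]
tcp_rot: [-0.251, 0.968, -0.0, 0.0]
wrist_force: [-0.6, 0.7, 0.0]
finger_gap: 40.6
```

```bash
cat >> h.py <<'E'
def nest():
    s=robot.state();P=s["tool_pos"];c,sn=np.cos(NEST[2]),np.sin(NEST[2]);d=P[:2]-np.array(NEST[:2])
    F=s["wrist_force"];print("t",round(s["time_s"],2),"tcp in nest",np.round([c*d[0]+sn*d[1],-sn*d[0]+c*d[1],P[2]],1),"F nest",np.round([c*F[0]+sn*F[1],-sn*F[0]+c*F[1],F[2]],1),"gap",round(s["finger_gap"],1))
E
python3 -c "from h import *;nest()"
```

```text
t 6.93 tcp in nest [ 0.5 -9.5 92.6] F nest [-0.2  0.9  0. ] gap 40.6
```

Call:
play_rows(steps=[[[0,-0.15,0],0,0.47],[[0,-0.15,0],0,0.47],[[0,0,0],0,0.47]])

```text
time_s: 7.18
tool_pos: [545.3, -69.1, 92.4]
tcp_rot: [-0.251, 0.968, -0.0, 0.0]
wrist_force: [-0.1, -0.1, 0.3]
finger_gap: 40.1
```

```bash
python3 -c "from h import *;nest()"
```

```text
t 7.18 tcp in nest [  0.5 -12.4  92.4] F nest [-0.2 -0.   0.3] gap 40.1
```

Call:
play_rows(steps=[[[0,-0.1,0],0,0.47],[[0,-0.1,0],0,0.47],[[0,0,0],0,0.47]])

```text
time_s: 7.43
tool_pos: [545.6, -69.8, 92.2]
tcp_rot: [-0.251, 0.968, 0.001, -0.0]
wrist_force: [-2.4, 3.6, 2.0]
finger_gap: 40.3
```

```bash
python3 -c "from h import *;nest()"
```

```text
t 7.43 tcp in nest [  0.4 -13.2  92.2] F nest [-0.4  4.3  2. ] gap 40.3
```

Call:
play_rows(steps=[[[0,-0.15,-0.05],0,0.47],[[0,-0.15,-0.1],0,0.47],[[0,0,0],0,0.47]])

```text
time_s: 7.68
tool_pos: [545.9, -71.5, 92.7]
tcp_rot: [-0.251, 0.968, 0.002, -0.001]
wrist_force: [-1.7, 6.5, -2.0]
finger_gap: 39.9
```

```bash
python3 -c "from h import *;nest()"
```

```text
t 7.68 tcp in nest [ -0.2 -14.7  92.7] F nest [ 1.7  6.5 -2. ] gap 39.9
```

Call:
play_rows(steps=[[[0,-0.15,-0.1],0,0.47],[[0,-0.15,-0.1],0,0.47],[[0,-0.15,-0.1],0,0.47],[[0,0,0],0,0.47]])

```text
time_s: 8.02
tool_pos: [546.6, -74.3, 94.9]
tcp_rot: [-0.252, 0.968, 0.004, -0.002]
wrist_force: [-3.0, 8.7, -1.9]
finger_gap: 40.1
```

```bash
python3 -c "from h import *;nest();pics(6)"
```

```text
t 8.02 tcp in nest [ -1.  -17.6  94.9] F nest [ 1.6  9.1 -1.9] gap 40.1
```

View pics/side6.png

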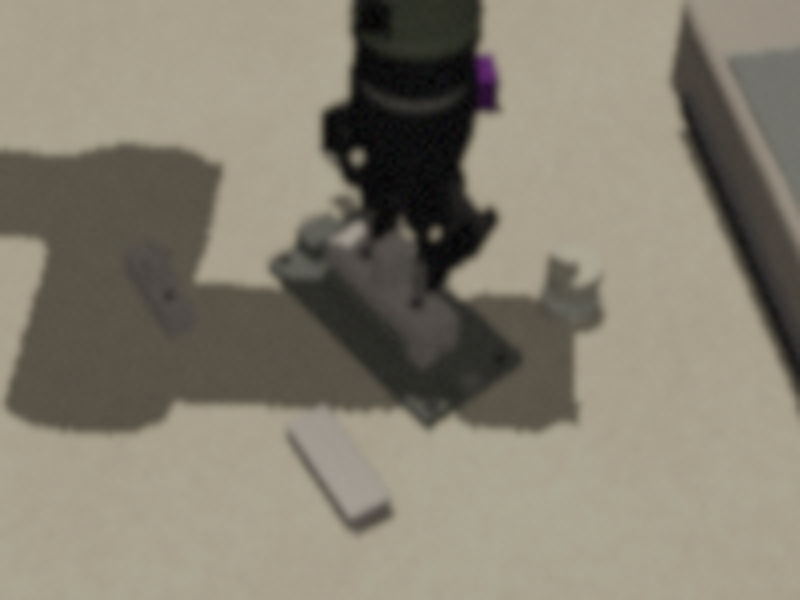

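Call:
play_rows(steps=[[[-0.05,-0.15,-0.12],0,0.47],[[0,-0.15,-0.12],0,0.47],[[0,-0.15,-0.12],0,0.47],[[0,0,0],0,0.47]])

```text
time_s: 8.45
tool_pos: [549.9, -77.4, 100.3]
tcp_rot: [-0.252, 0.968, 0.004, -0.001]
wrist_force: [-6.5, 11.6, 10.5]
finger_gap: 40.4
```

```bash
python3 -c "from h import *;nest();pics(7)"
```

```text
t 8.45 tcp in nest [  0.4 -21.9 100.3] F nest [-0.1 13.3 10.5] gap 40.4
```

View pics/side7.png

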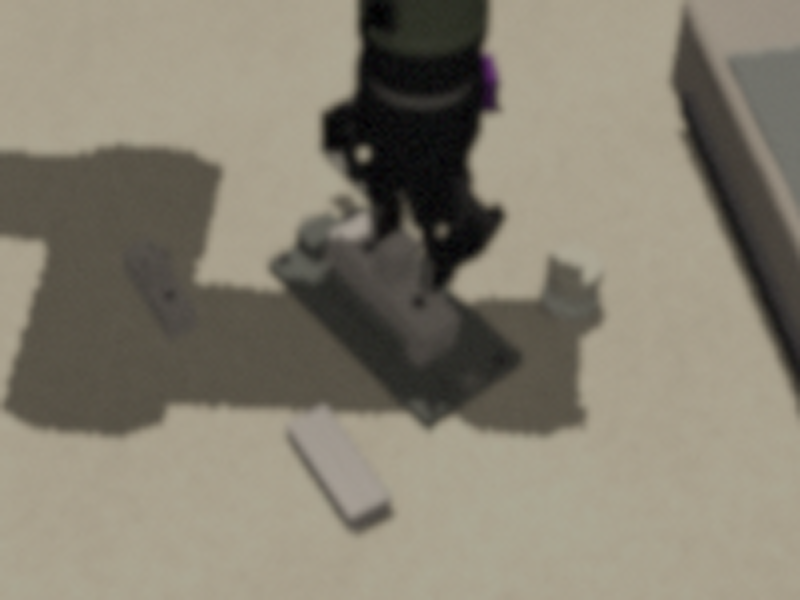

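```bash
python3 - <<'E'
import cv2,numpy as np
A=[]
for k in(5,7):
    a=cv2.imread(f"pics/side{k}.png")[190:390,270:470];a=np.clip(a.astype(float)*1.8,0,255).astype('uint8');A.append(cv2.resize(a,(400,400)))
cv2.imwrite("pics/c7.png",np.hstack(A))
E
```

```text
(no output)
```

View pics/c7.png

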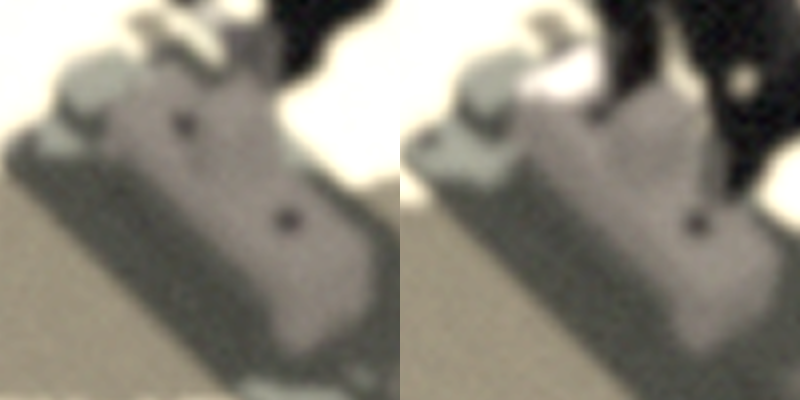

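Call:
play_rows(steps=[[[0,-0.1,-0.15],0,0.47],[[0,0,-0.1],0,0.47],[[0,0,0],0,0.47],[[0,0,0],0,0.47]])

```text
time_s: 8.88
tool_pos: [550.9, -78.7, 103.2]
tcp_rot: [-0.252, 0.968, 0.003, -0.001]
wrist_force: [-5.4, 9.5, 11.2]
finger_gap: 40.3
```

```bash
python3 - <<'E'
from h import *;nest();pics(8)
import cv2
A=[]
for k in(5,8):
    a=cv2.imread(f"pics/side{k}.png")[190:390,270:470];a=np.clip(a.astype(float)*1.8,0,255).astype('uint8');A.append(cv2.resize(a,(400,400)))
cv2.imwrite("pics/c8.png",np.hstack(A))
E
```

```text
t 8.88 tcp in nest [  0.6 -23.5 103.2] F nest [-0.1 11.  11.2] gap 40.3
```

View pics/c8.png

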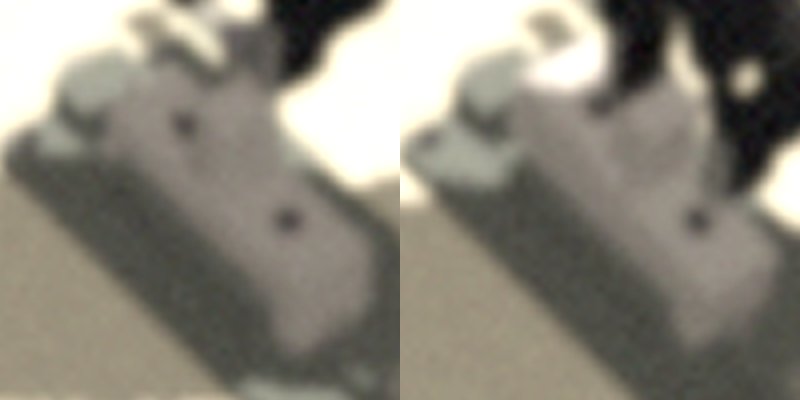

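Call:
play_rows(steps=[[[0,0.15,0],0,0.47],[[0,0.15,0],0,0.47],[[0,0.2,0],0,0.47],[[0,0.3,0],0,0.47],[[0,0.4,0],0,0.47],[[0,0.4,0],0,0.47],[[0,0.4,0],0,0.47],[[0,0,0],0,0.47]])

```text
time_s: 9.65
tool_pos: [543.0, -64.0, 103.0]
tcp_rot: [-0.251, 0.968, -0.0, 0.0]
wrist_force: [0.4, -0.1, 0.6]
finger_gap: 39.7
```

```bash
cat >> h.py <<'E'
def cmp(k,r=5):
    import cv2
    nest();pics(k);A=[]
    for k2 in(r,k):
        a=cv2.imread(f"pics/side{k2}.png")[190:390,270:470];a=np.clip(a.astype(float)*1.8,0,255).astype('uint8');A.append(cv2.resize(a,(400,400)))
    cv2.imwrite(f"pics/c{k}.png",np.hstack(A))
E
python3 -c "from h import *;cmp(9)"
```

```text
t 9.65 tcp in nest [  0.9  -6.8 103. ] F nest [ 0.3 -0.3  0.6] gap 39.7
```

View pics/c9.png

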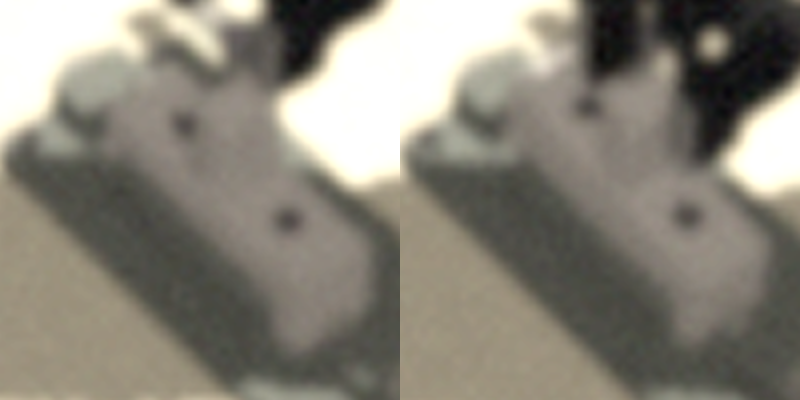

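Call:
play_rows(steps=[[[0,0,0.4],0,0.4],[[0,0,0.5],0,0.35],[[0,0,0.5],0,0.3],[[0,0,0.3],0,0.3],[[0,0,0],0,0.3],[[0,0,0],0,0.3],[[0,0,0],0,0.3]])

```text
time_s: 10.33
tool_pos: [542.9, -64.1, 85.7]
tcp_rot: [-0.251, 0.968, 0.0, -0.0]
wrist_force: [-0.5, 1.0, -0.5]
finger_gap: 25.9
```

```bash
python3 -c "from h import *;cmp(10)"
```

```text
t 10.33 tcp in nest [ 0.7 -6.8 85.7] F nest [ 0.1  1.1 -0.5] gap 25.9
```

View pics/c10.png

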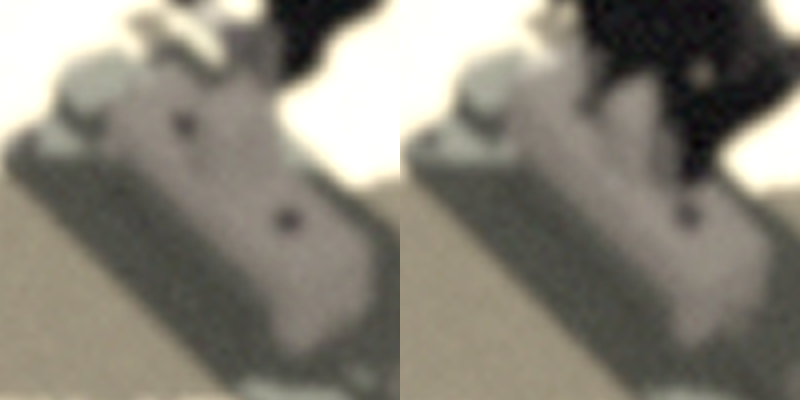

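Call:
play_rows(steps=[[[0,0.05,0],0,0.27],[[0,0.05,-0.05],0,0.25],[[0,0.05,-0.08],0,0.24],[[0,0.05,-0.08],0,0.23]])

```text
time_s: 10.77
tool_pos: [541.6, -62.1, 87.8]
tcp_rot: [-0.251, 0.968, 0.0, -0.0]
wrist_force: [-1.3, 3.2, -0.6]
finger_gap: 19.7
```

```bash
python3 -c "from h import *;nest()"
```

```text
t 10.77 tcp in nest [ 0.7 -4.5 87.8] F nest [ 0.4  3.4 -0.6] gap 19.7
```

Call:
play_rows(steps=[[[0,0.08,-0.08],0,0.21],[[0,0.08,-0.1],0,0.19],[[0,0.05,-0.1],0,0.15],[[0,0.05,-0.1],0,0]])

```text
time_s: 11.1
tool_pos: [540.2, -59.4, 91.5]
tcp_rot: [-0.251, 0.968, 0.001, -0.0]
wrist_force: [-1.8, 4.1, -5.8]
finger_gap: 15.3
```

```bash
python3 -c "from h import *;cmp(11)"
```

```text
t 11.1 tcp in nest [ 0.7 -1.4 91.5] F nest [ 0.4  4.5 -5.8] gap 15.3
```

View pics/c11.png

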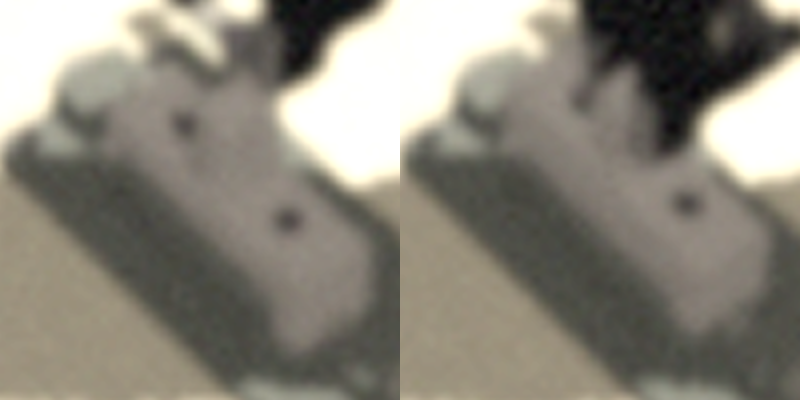

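Call:
play_rows(steps=[[[0,0,0],0,0],[[0,0,-0.15],0,0],[[0,0,-0.15],0,0],[[0,0,-0.1],0,0],[[0,0,0],0,0],[[0,0,0],0,0]])

```text
time_s: 11.7
tool_pos: [541.6, -61.1, 96.0]
tcp_rot: [-0.251, 0.968, -0.001, 0.0]
wrist_force: [-0.3, 0.6, -4.4]
finger_gap: 14.6
```

```bash
python3 -c "from h import *;cmp(12)"
```

```text
t 11.7 tcp in nest [ 1.1 -3.6 96. ] F nest [-0.   0.6 -4.4] gap 14.6
```

View pics/c12.png

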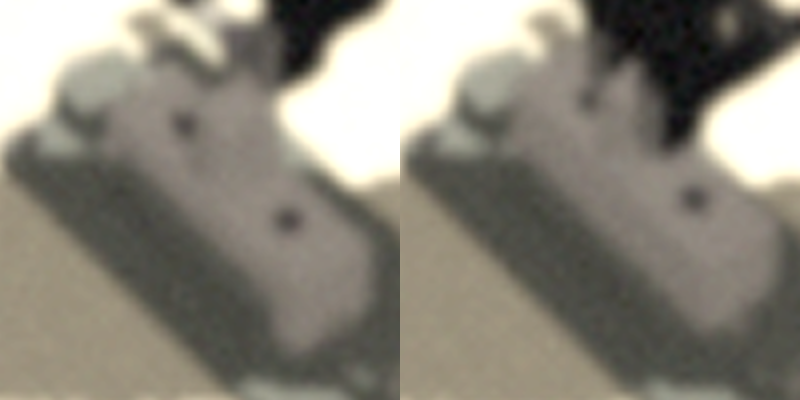

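Call:
play_rows(steps=[[[0,0,-0.1],0,0],[[0,0,-0.1],0,0],[[0,0,-0.1],0,0],[[0,0,-0.1],0,0],[[0,0,-0.1],0,0],[[0,0,-0.1],0,0],[[0,0,-0.1],0,0],[[0,0.05,-0.15],0,0],[[0,0.05,-0.2],0,0],[[0,0.05,-0.3],0,0],[[0,0,-0.3],0,0],[[0,0,-0.3],0,0],[[0,0,-0.2],0,0],[[0,0,0],0,0],[[0,0,0],0,0],[[0,0,0],0,0]])

```text
time_s: 13.13
tool_pos: [540.1, -58.9, 117.2]
tcp_rot: [-0.251, 0.968, 0.0, -0.0]
wrist_force: [-0.2, 0.1, -4.5]
finger_gap: 14.7
```

```bash
python3 -c "from h import *;cmp(13)"
```

```text
t 13.13 tcp in nest [  0.8  -0.9 117.2] F nest [-0.1  0.2 -4.5] gap 14.7
```

View pics/c13.png

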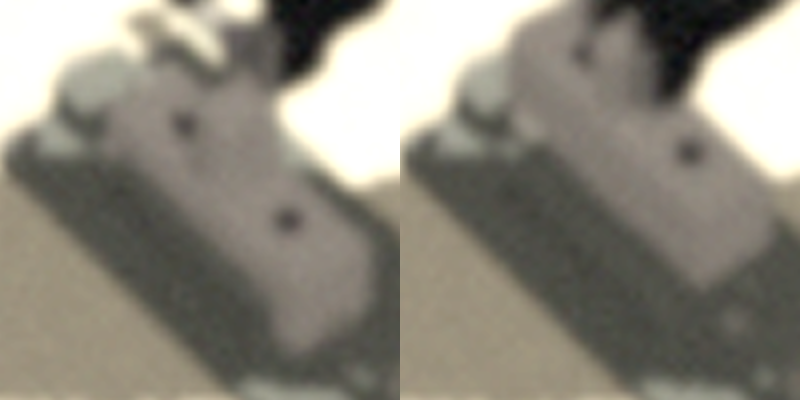

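View pics/side13.png

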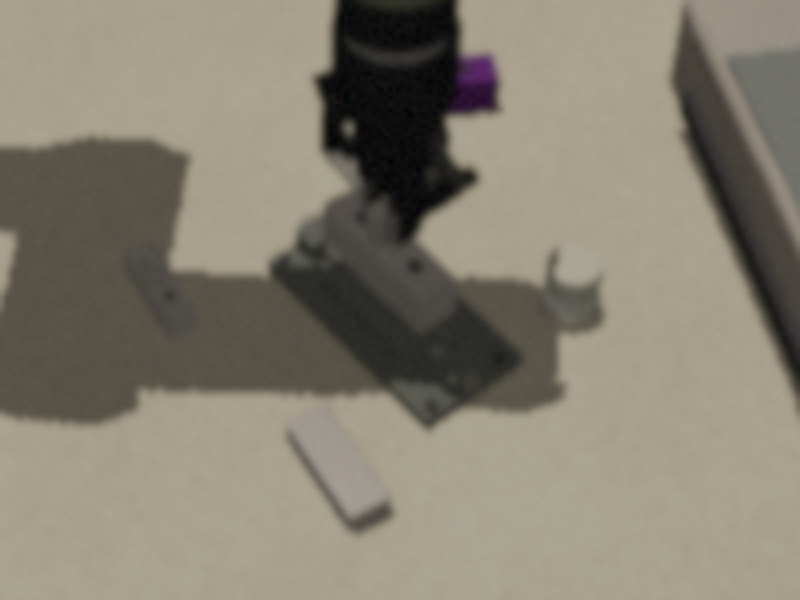

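```bash
python3 -c "
from h import *
from plant import order
s=robot.state();print(np.abs(s['joint_vel']).max());nest();print(order.job_done())"
```

```text
0.0014941897944198794
t 13.23 tcp in nest [  0.7  -0.9 117.1] F nest [-0.3 -0.  -4.1] gap 14.7
the job is handed in; nothing more can be done
None
```

I've handed the job in at 13.2 s, with the block held just clear above the nest.

**What I did**
- **Keeper:** I swung it aside to about 1.5 rad with the open jaws around its knob.
- **First end:** The moves I had could not tilt the gripper. I tipped the keeper end (+y) up instead by pushing the rib with one finger, sideways and upwards. When I backed the finger off, the block stayed tipped at about 0.12 rad, resting on that end's plunger.
- **Second end:** Closing the jaws along the nest's length while rising squared the rib up to the pads. That brought the -y end up past its plunger. I then lifted the block level.

**Last checks**
- **Height and tilt:** Side pictures put the block's underside about 48 mm above the table, roughly 16 mm over the cheeks. It is within about 0.03 rad of level, centred over the nest to about 1 mm.
- **Forces:** The wrist carried only the block's weight, about 4.1 to 4.5 N, with almost no sideways load, so the block was clear of the nest.
- **Steadiness:** The arm was still, and the gap was 14.7 mm on the 16 mm rib, so the grip was firm.
- **Other objects:** The jar, spare and small block look unmoved. I did not check the mug, tray, driver and mouse again; the arm never worked near them.

**What I could not confirm**
- I could not read the plungers directly. That each sprang out rests on the block's measured height and tilt, and on it staying up on the first one.
- The gripper hid the keeper in the final picture. It was clearly aside before the rocking began, and nothing touched it afterwards.
- The side camera placed the fingertips about 5 mm off where I expected in one early view. That may have been my assumed fingertip point, and it did not affect the result.

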